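Open the safety cap of the dye jar

TASK

Open the amber dye jar that is clamped in its holder: squeeze the cap's two red side tabs fully in, keep them squeezed while you turn the cap counter-clockwise (seen from above) until you feel it come up against its stop, then lift it straight off and set it down, top up, flat on the floor of the blue tray, without dropping it. How far the cap must turn differs from jar to jar, so go gently: do not wrench the cap against a locked collar or its stop, pull on it before it is free, or press it hard on the jar. Leave the wax block, screwdriver, pliers and scissors alone.

Things in the scene. Friction and masses are not known exactly. Their poses are not given: they have to be found in the camera images.
- cap_grip (a point): White safety cap, loose, 60 to 120 g, locked on the jar at the start: 44 mm across, 40 mm tall, plus two upright flat red tabs at +y and -y of this frame (22 mm wide, 31 mm tall, 63 mm over their outer faces, 53 squeezed). Point on the cap's axis (z up), half-way up the tabs, 30 mm above the cap's lower rim: squeeze at this height. It has 1.3 mm sideways play on the neck.
- cap_tab_a (a joint): How far the red tab at +y is squeezed in: 0 = released, 0.005 m = fully in (end stop). Sprung: moves from 4 N, fully in at 10 N; squeezing harder does no harm. Unless both tabs are in by more than 4 mm, a pawl under each locks in the black toothed collar after a few degrees of play.
- cap_tab_b (a joint): The same for the red tab at -y.
- jar: Amber jar, 64 mm across, fixed in a grey holder with a 100 mm square base. Origin on the axis of jar and cap at the table top, z up. Shoulder 70 mm above the table, with the black collar's teeth on it (10 mm tall, every 30 degrees, out to 28.5 mm from the axis). The seated cap's lower rim is 74 mm above the table (cap_grip at 104 mm). Cap and jar must not push on each other with over 40 N in all.
- mouth (a point): Top of the springy black seal, 109 mm above the table, on which the cap rests; it gives up to 4 mm if the cap is pushed down (1.5 to 7.5 N), so keep pushes small. The fixed white neck round it is 26 mm across; the cap is clear of both after 40 mm of lift. Squeezed, the cap turns easily counter-clockwise from above until a lug inside it meets a springy stop.
- stop_feel (a point): A point on the jar's axis at the stop's height (its orientation says nothing of the stop). The stop lies 20 to 85 degrees from the cap's starting angle, hidden and new each time. From first touch it resists with 0.02 to 0.04 N m more for each degree, with a sideways push of about 1 N per degree. From 4 degrees before the touch to 10 past it the cap lifts off (ease back to the touch first); sooner, lugs hold it down.
- tray_in (a point): Middle of the inner floor of the square blue tray, 140 mm wide outside, 132 inside, fixed; floor 4 mm and rim 12 mm above the table; x and y along its sides. The cap set down in it has cap_grip 30 mm above this point.
- wax_block: yellow wax block, 33x51x23 mm; bystander, not to be moved
- screwdriver_red: red-handled screwdriver, 192 mm long, lying; bystander, not to be moved
- pliers_red: red pliers, 178 mm long, lying; bystander, not to be moved
- scissors: scissors with orange handles, 197 mm long, lying; bystander, not to be moved
Not all that is in view belongs to the job. There is more than one size of the part that bears cap_grip; the job needs the larger.

How it is judged:
By the outcome, as a careful person would: the job done as asked, in the order asked, and still so for the second after the job is handed in, with the robot touching nothing.
It also fails if it takes over 70 s, if anything falls off the work surface, if the arm or the gripper's body presses on something with over 40 N, if the wrist force passes 120 N, or if a joint passes its speed limit or range.

ROBOT

A 6-joint arm with a two-finger parallel gripper is mounted at the origin on a cart in front of the work surface, level with it; the furniture and walls round the work are solid. World frame = base frame: x ahead of the robot, y to its left, z up, the work surface at z = 0. Lengths are in m, angles in rad, forces in N, time in s.
With the tool pointing down it reaches from about 0.35 to 0.85 m from the base axis. Payload 8.1 kg.
Tool frame: the origin (TCP) lies midway between the tips of the shut fingers; the grasp point (between the pads) lies 19 mm behind it; z points along the fingers, y is the direction in which the jaws open and shut (so a half turn about z gives the same grasp; the last joint's range is limited). The gripper opens to 93 mm and grips with 3 to 60 N. Pads are 15 mm wide; open, the fingers measure 128 mm over their backs; the gripper's body (75 mm by 188 mm) begins 65 mm behind the grasp point.
Start: joints at [1.262, 0.13, 1.488, -0, 1.523, -0.085], TCP at [0.133, 0.585, 0.219] pointing down, gripper open.
Joint ranges: [-2.96, 2.96], [-0.89, 2.26], [0.02, 2.5], [-1.34, 4.48], [0, 2.73], [-2.66, 2.66]. Speed limits (rad/s): [2.39, 2.39, 2.79, 3.14, 3.14, 3.14].

INTERFACE

Orientations are given as a rotation vector (axis times angle).
In Python, from plant import robot gives the robot as it stands. The module is installed in compiled form; this text tells all that it offers.
- The arm moves only by the shell command python3 -m pendant 'ROWS' [FORCE]. ROWS is JSON, a list of rows, each an object with "translation": the shift along the tool's x, y, z in mm, a list of three; "twist": the turn, a rotation vector about the tool's x, y, z in rad, a list of three; "grip": the opening, from -1 (shut) to 1 (fully open). A call has exactly 10 rows; each row shifts and turns the pose as measured when the row begins, along the tool's axes as they then stand; what a row does not reach is not made up. A row lasts 1/10 s, in which the tool goes at most 50 mm and 8.59 degrees, less where a joint would pass 70% of its speed; a pose out of reach is approached as far as the arm can. A call is refused whole if a number of a shift passes 50 or a number of a turn 0.15, either way. A call with a gripper value outside its range is refused whole. The fingers move at their own pace and stop on an object; FORCE is the grip in N (left out, the last holds). Time passes only in rows, so rows that do not move let the fingers close, or fill a call up. It gives the time, the measured TCP pose, the force and the opening at its end, in the units of the state.
- robot.read_state(): the state, without advancing time (a new reading comes with each control period).
- robot.read_camera(name): name is "scene" or "top" or "wrist"; returns (picture, depth): 384x512x3 uint8, red, green, blue; 384x512 float32, m along the optical axis (not along the pixel's ray), 0 where there is no reading.
- robot.camera_info(name): a dict with "vertical_fov" (degrees; the focal length in pixels is half the picture's height over the tangent of half this angle, whatever the lens; pixels are square), "cx", "cy" (the principal point, pixels), "cam_to_world" (4x4, takes a point from camera to world coordinates). Camera axes: x right, y up, looking along -z (the intrinsics and any distortion apply to the point x, -y, -z); pixel columns grow to the right and rows downward; lengths in m; the calibration is good to about 2 mm. The wrist camera is an equidistant fisheye: a pixel r from the principal point sees the ray r / f radians off the axis. A picture is of the moment at which its call begins: read the wrist's pose just before it. camera_info takes no time and is no camera call; for the wrist camera it gives the pose at the moment of the call.
- robot.close_job(): hands the job in, once; it reports no verdict.
The state is a dict: "t": time; "q": joint angles; "dq": joint speeds; "joint_torque": joint torques, N m; "tool_pos": TCP position; "orientation": TCP orientation; "force": force on the tool from outside, world axes, zero at the start; "wrist_torque": the same for the moment, N m; "opening": finger opening in m.
Only numpy, scipy, OpenCV 4.12 (cv2) and the standard library are available. Lean on these libraries where they do the work, as an engineer would, in place of code of your own. Each camera call takes 0.05 s, during which the arm holds its last target. There are 200 camera calls.

## Working session

There is one attempt and no reset: what is moved stays moved. The work goes in short steps, Python scripts to look and compute and a shell command to move; the robot and the scene stay as the last step left them, time stands still between calls to the robot, and variables do not carry over. Pictures are saved under pics/ and viewed, about 8 in all and at most 12, crops included, and the job is handed in when it is done.

```bash
mkdir -p pics; cat > h.py <<'E'
import numpy as np, cv2
from plant import robot
def K(name):
    i=robot.camera_info(name); f=192/np.tan(np.radians(i['vertical_fov'])/2); return f,i['cx'],i['cy'],np.array(i['cam_to_world'])
def ray(name,u,v,k=None):
    f,cx,cy,T=k or K(name); a,b=(u-cx)/f,(v-cy)/f
    if name=='wrist':
        r=np.hypot(a,b); s=np.sin(r)/r if r>1e-9 else 1; d=np.array([a*s,-b*s,-np.cos(r)])
    else: d=np.array([a,-b,-1.])
    return T[:3,3],T[:3,:3]@d
def onz(name,u,v,z,k=None):
    o,d=ray(name,u,v,k); return o+d*(z-o[2])/d[2]
def shot(name,fn):
    k=K(name); p,d=robot.read_camera(name); cv2.imwrite('pics/'+fn,p[:,:,::-1]); np.savez('pics/'+fn[:-4]+'.npz',p=p,d=d,f=k[0],cx=k[1],cy=k[2],T=k[3]); return p,d,k
def load(fn):
    z=np.load('pics/'+fn[:-4]+'.npz'); return z['p'],z['d'],(float(z['f']),float(z['cx']),float(z['cy']),z['T'])
E
python3 - <<'E'
from h import *
a=shot('scene','s0.png');b=shot('top','t0.png')
for n,x in(('scene',a),('top',b)): print(n,x[2])
cv2.imwrite('pics/both.png',cv2.resize(np.vstack([a[0],b[0]])[:,:,::-1],None,fx=.78,fy=.78))
print(robot.read_state())
E
```

```text
scene (np.float64(442.9725959724279), 256.08416717346074, 188.66843564095706, array([[ 0.53900896,  0.59781883, -0.59336496, -0.01766276],
       [-0.84204561,  0.36513068, -0.39703749, -0.39248503],
       [-0.02070073,  0.71364713,  0.70019944,  0.84932804],
       [ 0.        ,  0.        ,  0.        ,  1.        ]]))
top (np.float64(359.43173467705236), 256.13510640314155, 184.79531808991453, array([[ 0.01371828,  0.99957421, -0.02575267,  0.60123837],
       [-0.99979727,  0.01409188,  0.01438219,  0.05789663],
       [ 0.01473897,  0.02555015,  0.99956488,  0.95415548],
       [ 0.        ,  0.        ,  0.        ,  1.        ]]))
{'t': 0.1, 'q': array([ 1.26163385e+00,  1.31108110e-01,  1.48917314e+00,  2.54067886e-05,
        1.52298456e+00, -8.53831412e-02]), 'dq': array([-1.08993503e-04, -1.97953260e-03, -2.97014992e-03, -1.04770158e-03,
       -6.55761095e-05, -6.23345749e-04]), 'joint_torque': array([ 2.55804247e-03, -5.61339211e+01, -4.93095624e+01,  7.71346595e-02,
        2.91431823e-02, -8.60390082e-05]), 'tool_pos': array([0.13295262, 0.58455992, 0.2176774 ]), 'orientation': array([-3.50741183e-01, -3.12159603e+00,  2.56910612e-03]), 'force': array([0.05446826, 0.5009768 , 0.13485238]), 'wrist_torque': array([ 0.00949896, -0.01585513, -0.01553631]), 'opening': 0.09301555868610956}
```

View pics/both.png

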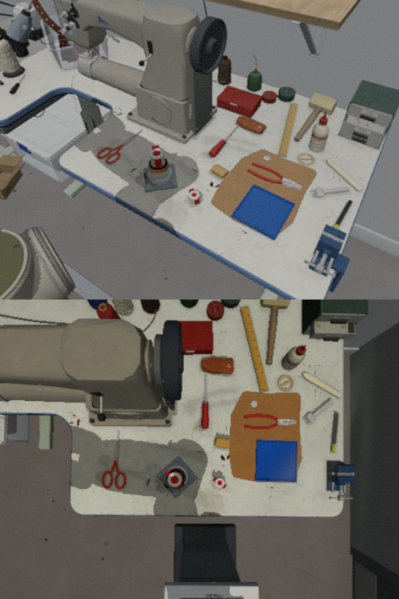

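Candidates for the cap: the red-tabbed cap on the jar in the grey holder (top ≈ (223,229)), and a smaller loose red/white one beside it (top ≈ (281,235)). The one clamped in the holder fits the description. Next I enlarge the view to confirm this and find the tray.

```bash
python3 - <<'E'
from h import *
s,sd,sk=load('s0.png');t,td,tk=load('t0.png')
a=cv2.resize(t[190:275,180:310],None,fx=6,fy=6,interpolation=cv2.INTER_CUBIC)[:300*2]
b=cv2.resize(s[175:275,170:270],None,fx=5,fy=5,interpolation=cv2.INTER_CUBIC)
a=cv2.resize(t[190:275,185:305],None,fx=4,fy=4,interpolation=cv2.INTER_CUBIC)
b=cv2.resize(s[180:265,175:255],None,fx=4,fy=4,interpolation=cv2.INTER_CUBIC)
cv2.imwrite('pics/crop.png',np.hstack([a,b])[:,:,::-1])
hsv=cv2.cvtColor(t,cv2.COLOR_RGB2HSV)
m=cv2.inRange(hsv,(105,150,90),(125,255,255))
n,l,st,c=cv2.connectedComponentsWithStats(m)
i=1+np.argmax(st[1:,4]); print('blue',st[i],c[i])
cs,_=cv2.findContours((l==i).astype(np.uint8),cv2.RETR_EXTERNAL,cv2.CHAIN_APPROX_NONE)
r=cv2.minAreaRect(cs[0]);bp=cv2.boxPoints(r);print(r)
w=np.array([onz('top',*p,.012,tk) for p in bp]);print(w.round(4),w.mean(0).round(4))
red=cv2.inRange(hsv,(0,150,90),(8,255,255))|cv2.inRange(hsv,(172,150,90),(180,255,255))
n,l,st,c=cv2.connectedComponentsWithStats(red)
for j in range(1,n):
    if st[j,4]>8 and 190<c[j][1]<275: print(st[j],c[j],onz('top',*c[j],.12,tk).round(4),td[int(c[j][1]),int(c[j][0])])
# depth points near jar
v,u=np.mgrid[200:260,190:300]; z=td[200:260,190:300]
f,cx,cy,T=tk; P=np.stack([(u-cx)/f*z,-(v-cy)/f*z,-z,np.ones_like(z)],-1)@T.T
h=P[...,2]; 
for lo,hi in((.1,.112),(.112,.118),(.118,.128),(.06,.1),(.02,.06)):
    q=P[(h>lo)&(h<hi)]; print(lo,hi,len(q),q[:,:3].min(0).round(3) if len(q) else'',q[:,:3].max(0).round(3) if len(q) else'')
E
```

```text
blue [ 327  180   53   52 2273] [351.21205455 204.15354158]
((353.0523681640625, 206.37451171875), (50.03892517089844, 51.525691986083984), 2.6630008220672607)
[[ 0.5071 -0.1427  0.012 ]
 [ 0.6422 -0.1479  0.012 ]
 [ 0.638  -0.2801  0.012 ]
 [ 0.5026 -0.2744  0.012 ]] [ 0.5725 -0.2113  0.012 ]
[131 207  30  36 290] [145.76896552 227.28965517] [0.5212 0.2989 0.12  ] 0.9469451
[211 219   8   7  26] [214.80769231 222.26923077] [0.5347 0.1402 0.12  ] 0.83309424
[219 227  10   9  71] [223.32394366 230.8028169 ] [0.5153 0.1203 0.12  ] 0.8355581
[273 228   4   4  11] [274.81818182 229.63636364] [0.5195 0.0012 0.12  ] 0.9348617
[279 232   5   6  24] [281.125      234.66666667] [ 0.508  -0.0136  0.12  ] 0.9257081
[230 238   5   4  11] [231.63636364 239.09090909] [0.4965 0.1008 0.12  ] 0.84386903
0.1 0.112 90 [0.495 0.091 0.103] [0.544 0.141 0.112]
0.112 0.118 238 [0.487 0.093 0.112] [0.54  0.147 0.118]
0.118 0.128 17 [0.487 0.091 0.118] [0.545 0.147 0.121]
0.06 0.1 200 [0.484 0.088 0.061] [0.546 0.15  0.098]
0.02 0.06 281 [ 0.479 -0.044  0.02 ] [0.552 0.159 0.06 ]
```

View pics/crop.png

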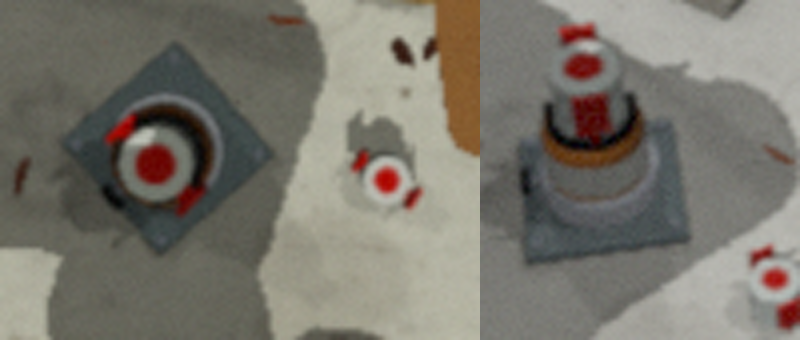

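The crop confirms it. The larger cap sits on the amber jar in the grey holder, at top px ≈(223,230), with tabs at (215,222) and (232,239), so the tab axis is at ≈46° and the centre at ≈(0.515,0.120). The small loose cap at (281,235) is a decoy. The tray centre is ≈(0.572,-0.211). Next I check the path for clearance and plan the approach.

```bash
cat >> h.py <<'E'
from scipy.spatial.transform import Rotation as R
def plan(xyz,yawdeg):
    """tool-frame shift (mm) and turn about tool z (rad) to target TCP, tool y at yawdeg (mod 180)"""
    s=robot.read_state(); M=R.from_rotvec(s['orientation']).as_matrix()
    d=M.T@(np.array(xyz)-s['tool_pos'])*1000
    y=np.degrees(np.arctan2(M[1,1],M[0,1])); e=(yawdeg-y+90)%180-90
    yt=np.radians(y+e); Y=np.array([np.cos(yt),np.sin(yt),0]); Z=np.array([0,0,-1.]); X=np.cross(Y,Z)
    w=R.from_matrix(M.T@np.stack([X,Y,Z],1)).as_rotvec()
    print('t %.2f pos'%s['t'],s['tool_pos'].round(4),'yaw %.1f'%y,'q6 %.2f'%s['q'][5],'F',s['force'].round(1),'Tq',s['wrist_torque'].round(2),'open %.4f'%s['opening'])
    print(' shift',d.round(1),'turn',w.round(3))
E
python3 - <<'E'
from h import *
plan((.5155,.1205,.20),46)
t,td,(f,cx,cy,T)=load('t0.png')
s,sd,(f2,c2,d2,T2)=load('s0.png')
pts=[]
for z,(f,cx,cy,T) in((td,(f,cx,cy,T)),(sd,(f2,c2,d2,T2))):
    v,u=np.mgrid[0:384,0:512]; P=(np.stack([(u-cx)/f*z,-(v-cy)/f*z,-z,np.ones_like(z)],-1)@T.T)[z>0][:,:3]; pts.append(P)
P=np.vstack(pts)
A=np.array([.133,.585]);B=np.array([.5155,.1205])
for zlo,name in((.1,'>.1'),(.2,'>.2'),(.3,'>.3')):
    Q=P[P[:,2]>zlo]; tt=np.clip((Q[:,:2]-A)@(B-A)/((B-A)@(B-A)),0,1); d=np.linalg.norm(Q[:,:2]-(A+tt[:,None]*(B-A)),axis=1)
    ok=(tt>0.25); i=np.argsort(np.where(ok,d,9))[:600:120]; print(name,[(Q[j].round(3).tolist(),round(d[j],3),round(tt[j],2)) for j in i])
E
```

```text
t 0.10 pos [0.133  0.5846 0.2177] yaw 77.2 q6 -0.09 F [0.1 0.5 0.1] Tq [ 0.01 -0.02 -0.02] open 0.0930
 shift [-476.  -367.6   18.2] turn [-0.002  0.     0.544]
>.1 [([0.507, 0.131, 0.112], np.float64(0.0), np.float64(0.98)), ([0.498, 0.13, 0.114], np.float64(0.007), np.float64(0.97)), ([0.521, 0.109, 0.114], np.float64(0.012), np.float64(1.0)), ([0.517, 0.103, 0.114], np.float64(0.017), np.float64(1.0)), ([0.506, 0.101, 0.115], np.float64(0.022), np.float64(1.0))]
>.2 [([0.713, 0.119, 0.344], np.float64(0.197), np.float64(1.0)), ([0.717, 0.104, 0.337], np.float64(0.202), np.float64(1.0)), ([0.718, 0.101, 0.354], np.float64(0.204), np.float64(1.0)), ([0.721, 0.124, 0.311], np.float64(0.205), np.float64(1.0)), ([0.723, 0.108, 0.368], np.float64(0.208), np.float64(1.0))]
>.3 [([0.713, 0.119, 0.344], np.float64(0.197), np.float64(1.0)), ([0.717, 0.104, 0.337], np.float64(0.202), np.float64(1.0)), ([0.718, 0.101, 0.354], np.float64(0.204), np.float64(1.0)), ([0.721, 0.124, 0.311], np.float64(0.205), np.float64(1.0)), ([0.723, 0.108, 0.368], np.float64(0.208), np.float64(1.0))]
```

```bash
python3 -m pendant '[{"translation":[-36,-28,0],"twist":[0,0,0],"grip":1},{"translation":[-36,-28,0],"twist":[0,0,0],"grip":1},{"translation":[-36,-28,0],"twist":[0,0,0],"grip":1},{"translation":[-36,-28,0],"twist":[0,0,0],"grip":1},{"translation":[-36,-28,0],"twist":[0,0,0],"grip":1},{"translation":[-36,-28,0],"twist":[0,0,0],"grip":1},{"translation":[-36,-28,0],"twist":[0,0,0],"grip":1},{"translation":[-36,-28,0],"twist":[0,0,0],"grip":1},{"translation":[-36,-28,0],"twist":[0,0,0],"grip":1},{"translation":[-36,-28,0],"twist":[0,0,0],"grip":1}]' 40
python3 -c "
from h import *
plan((.5155,.1205,.20),46)"
```

```text
t: 1.1
tool_pos: [0.4263, 0.221, 0.2126]
orientation: [-0.334, -3.119, 0.011]
force: [0.6, 0.6, -0.8]
opening: 0.0931
t 1.10 pos [0.4263 0.221  0.2126] yaw 77.8 q6 -0.98 F [ 0.6  0.6 -0.8] Tq [-0.    0.03 -0.  ] open 0.0931
 shift [-108.5  -79.3   12.8] turn [-0.008 -0.002  0.555]
```

```bash
python3 -m pendant '[{"translation":[-36,-26,4],"twist":[0,0,0],"grip":1},{"translation":[-36,-26,4],"twist":[0,0,0],"grip":1},{"translation":[-36,-26,4],"twist":[0,0,0],"grip":1},{"translation":[0,0,0],"twist":[0,0,0.13],"grip":1},{"translation":[0,0,0],"twist":[0,0,0.13],"grip":1},{"translation":[0,0,0],"twist":[0,0,0.13],"grip":1},{"translation":[0,0,0],"twist":[0,0,0.13],"grip":1},{"translation":[0,0,0],"twist":[0,0,0.03],"grip":1},{"translation":[0,0,0],"twist":[0,0,0],"grip":1},{"translation":[0,0,0],"twist":[0,0,0],"grip":1}]' 40
python3 - <<'E'
from h import *
plan((.5155,.1205,.20),46)
p,d,k=shot('wrist','w0.png'); print(k)
E
```

```text
t: 2.1
tool_pos: [0.519, 0.1088, 0.1953]
orientation: [-1.21, -2.89, 0.02]
force: [0.7, 0.4, 0.8]
opening: 0.093
t 2.10 pos [0.519  0.1088 0.1953] yaw 44.6 q6 -0.66 F [0.7 0.4 0.8] Tq [-0.03 -0.01  0.03] open 0.0930
 shift [10.8  5.6 -4.8] turn [-0.015 -0.003 -0.025]
(np.float64(297.3186396354542), 253.14787999244746, 190.01296893749105, array([[ 0.7129281 , -0.67548948, -0.18827505,  0.46517955],
       [ 0.70108535,  0.6810164 ,  0.21141429,  0.16795617],
       [-0.01458973, -0.28272006,  0.9590915 ,  0.36164383],
       [ 0.        ,  0.        ,  0.        ,  1.        ]]))
```

View pics/w0.png

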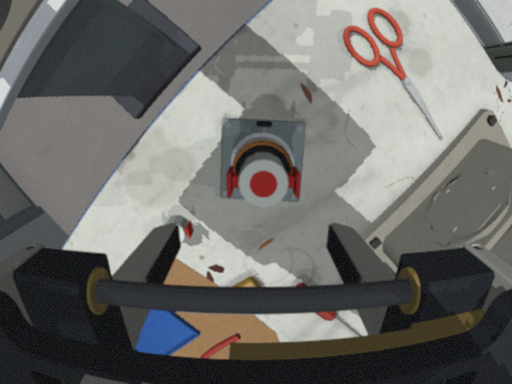

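The wrist view shows the cap's red disc at (264,184) and its tabs at ≈(233,182) and (296,182), almost parallel to the jaws.

```bash
python3 - <<'E'
from h import *
p,d,k=load('w0.png'); hsv=cv2.cvtColor(p,cv2.COLOR_RGB2HSV)
red=cv2.inRange(hsv,(0,150,70),(6,255,255))|cv2.inRange(hsv,(172,150,70),(180,255,255))
n,l,st,c=cv2.connectedComponentsWithStats(red); tabs=[]
for j in range(1,n):
    if st[j,4]>20 and 150<c[j][1]<205 and 210<c[j][0]<320:
        vv,uu=np.where(l==j); top=[onz('wrist',c[j][0],vv.max(),.1195,k),]
        print(st[j],c[j].round(1),'@.115',onz('wrist',*c[j],.115,k).round(4),'depth pt',d[int(c[j][1]),int(c[j][0])])
        tabs.append((st[j,4],onz('wrist',uu[vv>=vv.max()-8].mean(),vv.max()-4,.1175,k)))
# disc contour fit white cap top
w=cv2.inRange(hsv,(0,0,120),(180,60,255))[150:215,225:305]
tabs=sorted(tabs,key=lambda a:-a[0])[1:3]; a,b=tabs[0][1],tabs[1][1]; print(a.round(4),b.round(4),((a+b)/2).round(4),np.degrees(np.arctan2(*(b-a)[1::-1]))%180,np.linalg.norm(b-a))
E
```

```text
[227 167  11  30 194] [231.2 180.8] @.115 [0.4944 0.1062 0.115 ] depth pt 0.25276425
[251 172  25  24 489] [263.  183.6] @.115 [0.5156 0.1236 0.115 ] depth pt 0.25524282
[289 172  11  25 176] [294.6 182.3] @.115 [0.5341 0.1437 0.115 ] depth pt 0.2575976
[0.4997 0.0983 0.1175] [0.541  0.1393 0.1175] [0.5204 0.1188 0.1175] 44.763843603069226 0.058187200840815086
```

```bash
python3 -c "
from h import *
plan((.5155,.122,.14),45)"; python3 -m pendant '[{"translation":[11.5,6.5,10],"twist":[-0.015,-0.003,-0.007],"grip":1},{"translation":[0,0,15],"twist":[0,0,0],"grip":1},{"translation":[0,0,15],"twist":[0,0,0],"grip":1},{"translation":[0,0,10],"twist":[0,0,0],"grip":1},{"translation":[0,0,0],"twist":[0,0,0],"grip":1},{"translation":[0,0,0],"twist":[0,0,0],"grip":1},{"translation":[0,0,0],"twist":[0,0,0],"grip":1},{"translation":[0,0,0],"twist":[0,0,0],"grip":1},{"translation":[0,0,0],"twist":[0,0,0],"grip":1},{"translation":[0,0,0],"twist":[0,0,0],"grip":1}]' 40
python3 - <<'E'
from h import *
plan((.5155,.122,.085),45)
p,d,k=shot('wrist','w1.png'); hsv=cv2.cvtColor(p,cv2.COLOR_RGB2HSV)
red=cv2.inRange(hsv,(0,150,70),(6,255,255))|cv2.inRange(hsv,(172,150,70),(180,255,255))
n,l,st,c=cv2.connectedComponentsWithStats(red)
for j in range(1,n):
    if st[j,4]>60: print(st[j],c[j].round(1),onz('wrist',*c[j],.115,k).round(4))
for n in('top','scene'):
    pass
cv2.imwrite('pics/w1c.png',p[:,:,::-1][130:384,130:400])
E
```

```text
t 2.15 pos [0.519  0.1088 0.1953] yaw 44.6 q6 -0.66 F [-0.7  0.2  0.3] Tq [-0.01  0.04 -0.02] open 0.0926
 shift [11.7  7.6 55.2] turn [-0.015 -0.003 -0.008]
t: 3.15
tool_pos: [0.5161, 0.1203, 0.1424]
orientation: [1.199, 2.903, -0.002]
force: [-0.2, 0.4, 0.5]
opening: 0.0931
t 3.15 pos [0.5161 0.1203 0.1424] yaw 45.1 q6 -0.65 F [-0.2  0.4  0.5] Tq [-0.09  0.01 -0.02] open 0.0931
 shift [ 1.7  0.8 57.4] turn [-0.001  0.001  0.002]
[ 352    4   68   82 1438] [389.   43.5] [0.4921 0.2767 0.115 ]
[210 194  15  39 300] [216.6 212.5] [0.4941 0.1071 0.115 ]
[285 195  16  39 301] [293.3 213.9] [0.5328 0.1445 0.115 ]
[240 203  31  29 726] [254.9 217.1] [0.5154 0.1237 0.115 ]
[289 314  44  27 503] [307.3 326.5] [0.6217 0.0826 0.115 ]
```

View pics/w1c.png

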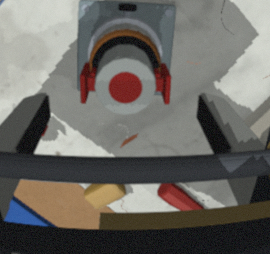

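The cap is centred between the open fingers (crop px ≈(125,87)), with about 15 mm clearance on both sides. I cross-check with the scene view, then descend.

```bash
python3 - <<'E'
from h import *
p,d,k=load('s0.png'); hsv=cv2.cvtColor(p,cv2.COLOR_RGB2HSV)
red=cv2.inRange(hsv,(0,150,70),(6,255,255))|cv2.inRange(hsv,(172,150,70),(180,255,255))
n,l,st,c=cv2.connectedComponentsWithStats(red)
for j in range(1,n):
    if st[j,4]>10 and 175<c[j][0]<225 and 175<c[j][1]<225: print(st[j],c[j].round(1),onz('scene',*c[j],.115,k).round(4))
E
python3 -m pendant '[{"translation":[2,0.8,8],"twist":[0,0,0],"grip":1},{"translation":[0,0,8],"twist":[0,0,0],"grip":1},{"translation":[0,0,8],"twist":[0,0,0],"grip":1},{"translation":[0,0,8],"twist":[0,0,0],"grip":1},{"translation":[0,0,8],"twist":[0,0,0],"grip":1},{"translation":[0,0,8],"twist":[0,0,0],"grip":1},{"translation":[0,0,6],"twist":[0,0,0],"grip":1},{"translation":[0,0,0],"twist":[0,0,0],"grip":1},{"translation":[0,0,0],"twist":[0,0,0],"grip":1},{"translation":[0,0,0],"twist":[0,0,0],"grip":1}]' 40
python3 -c "
from h import *
plan((.5155,.122,.086),45)"
```

```text
[195 187   8   4  21] [198.2 187.9] [0.5349 0.143  0.115 ]
[197 194   8   6  37] [200.5 196.3] [0.5155 0.121  0.115 ]
[198 204   9  10  72] [202.4 208.6] [0.4865 0.0932 0.115 ]
t: 4.2
tool_pos: [0.5143, 0.1224, 0.0823]
orientation: [-1.198, -2.903, 0.003]
force: [0.1, 0.0, 0.3]
opening: 0.0932
t 4.20 pos [0.5143 0.1224 0.0823] yaw 45.1 q6 -0.65 F [0.1 0.  0.3] Tq [-0.05  0.01 -0.01] open 0.0932
 shift [-1.1  0.6 -3.7] turn [-0.002 -0.     0.002]
```

```bash
python3 -m pendant '[{"translation":[-1,0.5,-3.7],"twist":[0,0,0],"grip":1},{"translation":[0,0,0],"twist":[0,0,0],"grip":0.7},{"translation":[0,0,0],"twist":[0,0,0],"grip":0.6},{"translation":[0,0,0],"twist":[0,0,0],"grip":0.5},{"translation":[0,0,0],"twist":[0,0,0],"grip":0.42},{"translation":[0,0,0],"twist":[0,0,0],"grip":0.38},{"translation":[0,0,0],"twist":[0,0,0],"grip":0.35},{"translation":[0,0,0],"twist":[0,0,0],"grip":0.32},{"translation":[0,0,0],"twist":[0,0,0],"grip":0.3},{"translation":[0,0,0],"twist":[0,0,0],"grip":0.3}]' 20
python3 -c "
from h import *
plan((.5155,.122,.086),45)"
```

```text
t: 5.2
tool_pos: [0.5169, 0.1221, 0.0884]
orientation: [1.198, 2.902, -0.001]
force: [0.4, 0.4, 0.7]
opening: 0.0607
t 5.20 pos [0.5169 0.1221 0.0884] yaw 45.1 q6 -0.65 F [0.4 0.4 0.7] Tq [-0.06  0.01 -0.02] open 0.0607
 shift [ 0.9 -1.1  2.4] turn [0.    0.002 0.002]
```

```bash
python3 -m pendant '[{"translation":[0,0,1.5],"twist":[0,0,0],"grip":0.27},{"translation":[0,0,0],"twist":[0,0,0],"grip":0.24},{"translation":[0,0,0],"twist":[0,0,0],"grip":0.21},{"translation":[0,0,0],"twist":[0,0,0],"grip":0.18},{"translation":[0,0,0],"twist":[0,0,0],"grip":0.14},{"translation":[0,0,0],"twist":[0,0,0],"grip":0.1},{"translation":[0,0,0],"twist":[0,0,0],"grip":0},{"translation":[0,0,0],"twist":[0,0,0],"grip":-0.2},{"translation":[0,0,0],"twist":[0,0,0],"grip":-0.2},{"translation":[0,0,0],"twist":[0,0,0],"grip":-0.2}]' 25
python3 -c "
from h import *
plan((.5155,.122,.086),45)"
```

```text
t: 6.2
tool_pos: [0.5171, 0.1223, 0.0874]
orientation: [1.198, 2.902, -0.0]
force: [-1.0, 0.7, 2.1]
opening: 0.0525
t 6.20 pos [0.5171 0.1223 0.0874] yaw 45.1 q6 -0.65 F [-1.   0.7  2.1] Tq [-0.07  0.15  0.02] open 0.0525
 shift [ 1.  -1.3  1.4] turn [0.001 0.002 0.002]
```

Both tabs are fully in (opening 52.5 mm) with little side force. Now I turn counter-clockwise gently.

```bash
python3 -m pendant '[{"translation":[0,0,0],"twist":[0,0,-0.03],"grip":-0.2},{"translation":[0,0,0],"twist":[0,0,-0.03],"grip":-0.2},{"translation":[0,0,0],"twist":[0,0,-0.03],"grip":-0.2},{"translation":[0,0,0],"twist":[0,0,-0.03],"grip":-0.2},{"translation":[0,0,0],"twist":[0,0,-0.03],"grip":-0.2},{"translation":[0,0,0],"twist":[0,0,-0.03],"grip":-0.2},{"translation":[0,0,0],"twist":[0,0,-0.03],"grip":-0.2},{"translation":[0,0,0],"twist":[0,0,0],"grip":-0.2},{"translation":[0,0,0],"twist":[0,0,0],"grip":-0.2},{"translation":[0,0,0],"twist":[0,0,0],"grip":-0.2}]' 25
python3 -c "
from h import *
plan((.517,.122,.087),60)"
```

```text
t: 7.2
tool_pos: [0.5179, 0.1225, 0.0876]
orientation: [0.858, 3.018, 0.001]
force: [-0.7, 0.2, 2.2]
opening: 0.0523
t 7.20 pos [0.5179 0.1225 0.0876] yaw 58.3 q6 -0.88 F [-0.7  0.2  2.2] Tq [-0.09  0.09  0.01] open 0.0523
 shift [ 0.5 -0.9  0.6] turn [ 0.001  0.004 -0.03 ]
```

```bash
python3 -m pendant '[{"translation":[0,0,0],"twist":[0,0,-0.025],"grip":-0.2},{"translation":[0,0,0],"twist":[0,0,-0.025],"grip":-0.2},{"translation":[0,0,0],"twist":[0,0,-0.025],"grip":-0.2},{"translation":[0,0,0],"twist":[0,0,-0.025],"grip":-0.2},{"translation":[0,0,0],"twist":[0,0,0],"grip":-0.2},{"translation":[0,0,0],"twist":[0,0,0],"grip":-0.2},{"translation":[0,0,0],"twist":[0,0,0],"grip":-0.2},{"translation":[0,0,0],"twist":[0,0,0],"grip":-0.2},{"translation":[0,0,0],"twist":[0,0,0],"grip":-0.2},{"translation":[0,0,0],"twist":[0,0,0],"grip":-0.2}]' 25
python3 -c "
from h import *
plan((.517,.122,.087),60)"
```

```text
t: 8.2
tool_pos: [0.518, 0.1225, 0.0877]
orientation: [0.692, 3.06, 0.001]
force: [-1.4, 0.5, 2.0]
opening: 0.0523
t 8.20 pos [0.518  0.1225 0.0877] yaw 64.5 q6 -0.99 F [-1.4  0.5  2. ] Tq [-0.05  0.1   0.02] open 0.0523
 shift [ 0.7 -0.9  0.7] turn [0.002 0.004 0.079]
```

```bash
python3 -m pendant '[{"translation":[0,0,0],"twist":[0,0,-0.025],"grip":-0.2},{"translation":[0,0,0],"twist":[0,0,-0.025],"grip":-0.2},{"translation":[0,0,0],"twist":[0,0,-0.025],"grip":-0.2},{"translation":[0,0,0],"twist":[0,0,-0.025],"grip":-0.2},{"translation":[0,0,0],"twist":[0,0,0],"grip":-0.2},{"translation":[0,0,0],"twist":[0,0,0],"grip":-0.2},{"translation":[0,0,0],"twist":[0,0,0],"grip":-0.2},{"translation":[0,0,0],"twist":[0,0,0],"grip":-0.2},{"translation":[0,0,0],"twist":[0,0,0],"grip":-0.2},{"translation":[0,0,0],"twist":[0,0,0],"grip":-0.2}]' 25
python3 -c "
from h import *
plan((.517,.122,.087),60)"
```

```text
t: 9.2
tool_pos: [0.5181, 0.1226, 0.0877]
orientation: [0.524, 3.093, 0.001]
force: [-0.4, 0.7, 1.8]
opening: 0.0522
t 9.20 pos [0.5181 0.1226 0.0877] yaw 70.8 q6 -1.10 F [-0.4  0.7  1.8] Tq [-0.03  0.03  0.06] open 0.0522
 shift [ 0.9 -0.9  0.7] turn [0.002 0.004 0.188]
```

```bash
python3 -m pendant '[{"translation":[0,0,0],"twist":[0,0,-0.025],"grip":-0.2},{"translation":[0,0,0],"twist":[0,0,-0.025],"grip":-0.2},{"translation":[0,0,0],"twist":[0,0,-0.01],"grip":-0.2},{"translation":[0,0,0],"twist":[0,0,0],"grip":-0.2},{"translation":[0,0,0],"twist":[0,0,0],"grip":-0.2},{"translation":[0,0,0],"twist":[0,0,0],"grip":-0.2},{"translation":[0,0,0],"twist":[0,0,0],"grip":-0.2},{"translation":[0,0,0],"twist":[0,0,0],"grip":-0.2},{"translation":[0,0,0],"twist":[0,0,0],"grip":-0.2},{"translation":[0,0,0],"twist":[0,0,0],"grip":-0.2}]' 25
python3 -c "
from h import *
plan((.517,.122,.087),60)"
```

```text
t: 10.2
tool_pos: [0.5182, 0.1226, 0.0877]
orientation: [0.423, 3.109, 0.001]
force: [0.3, 0.6, 2.3]
opening: 0.0526
t 10.20 pos [0.5182 0.1226 0.0877] yaw 74.5 q6 -1.16 F [0.3 0.6 2.3] Tq [ 0.09 -0.01  0.01] open 0.0526
 shift [ 1.  -0.9  0.7] turn [0.001 0.004 0.253]
```

```bash
python3 -m pendant '[{"translation":[0,0,0],"twist":[0,0,-0.025],"grip":-0.2},{"translation":[0,0,0],"twist":[0,0,-0.025],"grip":-0.2},{"translation":[0,0,0],"twist":[0,0,-0.025],"grip":-0.2},{"translation":[0,0,0],"twist":[0,0,-0.015],"grip":-0.2},{"translation":[0,0,0],"twist":[0,0,0],"grip":-0.2},{"translation":[0,0,0],"twist":[0,0,0],"grip":-0.2},{"translation":[0,0,0],"twist":[0,0,0],"grip":-0.2},{"translation":[0,0,0],"twist":[0,0,0],"grip":-0.2},{"translation":[0,0,0],"twist":[0,0,0],"grip":-0.2},{"translation":[0,0,0],"twist":[0,0,0],"grip":-0.2}]' 25
python3 -c "
from h import *
plan((.517,.122,.087),60)"
```

```text
t: 11.2
tool_pos: [0.5181, 0.1226, 0.0877]
orientation: [0.27, 3.126, 0.0]
force: [0.5, 0.5, 0.9]
opening: 0.052
t 11.20 pos [0.5181 0.1226 0.0877] yaw 80.1 q6 -1.26 F [0.5 0.5 0.9] Tq [0.   0.05 0.03] open 0.0520
 shift [ 1.  -0.8  0.7] turn [0.001 0.004 0.351]
```

```bash
python3 -m pendant '[{"translation":[0,0,0],"twist":[0,0,-0.025],"grip":-0.2},{"translation":[0,0,0],"twist":[0,0,-0.025],"grip":-0.2},{"translation":[0,0,0],"twist":[0,0,-0.025],"grip":-0.2},{"translation":[0,0,0],"twist":[0,0,-0.015],"grip":-0.2},{"translation":[0,0,0],"twist":[0,0,0],"grip":-0.2},{"translation":[0,0,0],"twist":[0,0,0],"grip":-0.2},{"translation":[0,0,0],"twist":[0,0,0],"grip":-0.2},{"translation":[0,0,0],"twist":[0,0,0],"grip":-0.2},{"translation":[0,0,0],"twist":[0,0,0],"grip":-0.2},{"translation":[0,0,0],"twist":[0,0,0],"grip":-0.2}]' 25
python3 -c "
from h import *
plan((.517,.122,.087),60)"
```

```text
t: 12.2
tool_pos: [0.5182, 0.1226, 0.0878]
orientation: [0.116, 3.135, -0.0]
force: [-0.2, 0.0, 1.7]
opening: 0.0519
t 12.20 pos [0.5182 0.1226 0.0878] yaw 85.8 q6 -1.36 F [-0.2  0.   1.7] Tq [0.07 0.02 0.01] open 0.0519
 shift [ 1.1 -0.7  0.7] turn [0.001 0.004 0.45 ]
```

```bash
python3 -m pendant '[{"translation":[0,0,0],"twist":[0,0,-0.025],"grip":-0.2},{"translation":[0,0,0],"twist":[0,0,-0.025],"grip":-0.2},{"translation":[0,0,0],"twist":[0,0,-0.025],"grip":-0.2},{"translation":[0,0,0],"twist":[0,0,-0.015],"grip":-0.2},{"translation":[0,0,0],"twist":[0,0,0],"grip":-0.2},{"translation":[0,0,0],"twist":[0,0,0],"grip":-0.2},{"translation":[0,0,0],"twist":[0,0,0],"grip":-0.2},{"translation":[0,0,0],"twist":[0,0,0],"grip":-0.2},{"translation":[0,0,0],"twist":[0,0,0],"grip":-0.2},{"translation":[0,0,0],"twist":[0,0,0],"grip":-0.2}]' 25
python3 -c "
from h import *
plan((.517,.122,.087),60)"
```

```text
t: 13.2
tool_pos: [0.5182, 0.1226, 0.0878]
orientation: [-0.038, 3.137, -0.0]
force: [0.5, 0.4, 2.1]
opening: 0.0522
t 13.20 pos [0.5182 0.1226 0.0878] yaw 91.4 q6 -1.46 F [0.5 0.4 2.1] Tq [ 0.03  0.03 -0.01] open 0.0522
 shift [ 1.3 -0.6  0.8] turn [0.001 0.005 0.548]
```

```bash
python3 -m pendant '[{"translation":[0,0,0],"twist":[0,0,-0.025],"grip":-0.2},{"translation":[0,0,0],"twist":[0,0,-0.025],"grip":-0.2},{"translation":[0,0,0],"twist":[0,0,-0.025],"grip":-0.2},{"translation":[0,0,0],"twist":[0,0,-0.015],"grip":-0.2},{"translation":[0,0,0],"twist":[0,0,0],"grip":-0.2},{"translation":[0,0,0],"twist":[0,0,0],"grip":-0.2},{"translation":[0,0,0],"twist":[0,0,0],"grip":-0.2},{"translation":[0,0,0],"twist":[0,0,0],"grip":-0.2},{"translation":[0,0,0],"twist":[0,0,0],"grip":-0.2},{"translation":[0,0,0],"twist":[0,0,0],"grip":-0.2}]' 25
python3 -c "
from h import *
plan((.517,.122,.087),60)"
```

```text
t: 14.2
tool_pos: [0.5183, 0.1226, 0.0878]
orientation: [-0.192, 3.131, -0.001]
force: [-0.3, 0.3, 1.9]
opening: 0.0521
t 14.20 pos [0.5183 0.1226 0.0878] yaw 97.0 q6 -1.56 F [-0.3  0.3  1.9] Tq [0.11 0.01 0.  ] open 0.0521
 shift [ 1.3 -0.5  0.8] turn [0.001 0.005 0.646]
```

```bash
python3 -m pendant '[{"translation":[0,0,0],"twist":[0,0,-0.025],"grip":-0.2},{"translation":[0,0,0],"twist":[0,0,-0.025],"grip":-0.2},{"translation":[0,0,0],"twist":[0,0,-0.025],"grip":-0.2},{"translation":[0,0,0],"twist":[0,0,-0.015],"grip":-0.2},{"translation":[0,0,0],"twist":[0,0,0],"grip":-0.2},{"translation":[0,0,0],"twist":[0,0,0],"grip":-0.2},{"translation":[0,0,0],"twist":[0,0,0],"grip":-0.2},{"translation":[0,0,0],"twist":[0,0,0],"grip":-0.2},{"translation":[0,0,0],"twist":[0,0,0],"grip":-0.2},{"translation":[0,0,0],"twist":[0,0,0],"grip":-0.2}]' 25
python3 -c "
from h import *
plan((.517,.122,.087),60)"
```

```text
t: 15.2
tool_pos: [0.5182, 0.1226, 0.0878]
orientation: [-0.345, 3.118, -0.001]
force: [0.2, -0.3, 1.5]
opening: 0.0521
t 15.20 pos [0.5182 0.1226 0.0878] yaw 102.6 q6 -1.65 F [ 0.2 -0.3  1.5] Tq [ 0.06  0.05 -0.02] open 0.0521
 shift [ 1.3 -0.3  0.8] turn [0.    0.005 0.744]
```

```bash
python3 -m pendant '[{"translation":[0,0,0],"twist":[0,0,-0.025],"grip":-0.2},{"translation":[0,0,0],"twist":[0,0,-0.025],"grip":-0.2},{"translation":[0,0,0],"twist":[0,0,-0.025],"grip":-0.2},{"translation":[0,0,0],"twist":[0,0,-0.015],"grip":-0.2},{"translation":[0,0,0],"twist":[0,0,0],"grip":-0.2},{"translation":[0,0,0],"twist":[0,0,0],"grip":-0.2},{"translation":[0,0,0],"twist":[0,0,0],"grip":-0.2},{"translation":[0,0,0],"twist":[0,0,0],"grip":-0.2},{"translation":[0,0,0],"twist":[0,0,0],"grip":-0.2},{"translation":[0,0,0],"twist":[0,0,0],"grip":-0.2}]' 25
python3 -c "
from h import *
plan((.517,.122,.087),60)"
```

```text
t: 16.2
tool_pos: [0.5182, 0.1226, 0.0877]
orientation: [-0.498, 3.097, -0.001]
force: [-0.3, 0.1, 2.1]
opening: 0.0523
t 16.20 pos [0.5182 0.1226 0.0877] yaw 108.3 q6 -1.75 F [-0.3  0.1  2.1] Tq [ 0.03 -0.    0.01] open 0.0523
 shift [ 1.4 -0.2  0.7] turn [0.    0.005 0.842]
```

```bash
python3 -m pendant '[{"translation":[0,0,0],"twist":[0,0,-0.025],"grip":-0.2},{"translation":[0,0,0],"twist":[0,0,-0.025],"grip":-0.2},{"translation":[0,0,0],"twist":[0,0,-0.025],"grip":-0.2},{"translation":[0,0,0],"twist":[0,0,-0.015],"grip":-0.2},{"translation":[0,0,0],"twist":[0,0,0],"grip":-0.2},{"translation":[0,0,0],"twist":[0,0,0],"grip":-0.2},{"translation":[0,0,0],"twist":[0,0,0],"grip":-0.2},{"translation":[0,0,0],"twist":[0,0,0],"grip":-0.2},{"translation":[0,0,0],"twist":[0,0,0],"grip":-0.2},{"translation":[0,0,0],"twist":[0,0,0],"grip":-0.2}]' 25
python3 -c "
from h import *
plan((.517,.122,.087),60)"
```

```text
t: 17.2
tool_pos: [0.5184, 0.1224, 0.0878]
orientation: [-0.649, 3.069, -0.002]
force: [0.5, -0.5, 2.0]
opening: 0.0524
t 17.20 pos [0.5184 0.1224 0.0878] yaw 113.9 q6 -1.85 F [ 0.5 -0.5  2. ] Tq [-0.02 -0.08 -0.02] open 0.0524
 shift [1.5 0.2 0.8] turn [-0.     0.005  0.94 ]
```

```bash
python3 -m pendant '[{"translation":[0,0,0],"twist":[0,0,-0.025],"grip":-0.2},{"translation":[0,0,0],"twist":[0,0,-0.025],"grip":-0.2},{"translation":[0,0,0],"twist":[0,0,-0.015],"grip":-0.2},{"translation":[0,0,0],"twist":[0,0,0],"grip":-0.2},{"translation":[0,0,0],"twist":[0,0,0],"grip":-0.2},{"translation":[0,0,0],"twist":[0,0,0],"grip":-0.2},{"translation":[0,0,0],"twist":[0,0,0],"grip":-0.2},{"translation":[0,0,0],"twist":[0,0,0],"grip":-0.2},{"translation":[0,0,0],"twist":[0,0,0],"grip":-0.2},{"translation":[0,0,0],"twist":[0,0,0],"grip":-0.2}]' 25
python3 -c "
from h import *
plan((.517,.122,.087),60)"
```

```text
t: 18.2
tool_pos: [0.5186, 0.1222, 0.0878]
orientation: [-0.757, 3.044, -0.003]
force: [0.7, -0.0, 1.6]
opening: 0.0522
t 18.20 pos [0.5186 0.1222 0.0878] yaw 117.9 q6 -1.92 F [ 0.7 -0.   1.6] Tq [ 0.02 -0.11 -0.1 ] open 0.0522
 shift [1.5 0.6 0.8] turn [-1.000e-03  6.000e-03  1.011e+00]
```

```bash
python3 -m pendant '[{"translation":[0,0,0],"twist":[0,0,-0.025],"grip":-0.2},{"translation":[0,0,0],"twist":[0,0,-0.01],"grip":-0.2},{"translation":[0,0,0],"twist":[0,0,0],"grip":-0.2},{"translation":[0,0,0],"twist":[0,0,0],"grip":-0.2},{"translation":[0,0,0],"twist":[0,0,0],"grip":-0.2},{"translation":[0,0,0],"twist":[0,0,0],"grip":-0.2},{"translation":[0,0,0],"twist":[0,0,0],"grip":-0.2},{"translation":[0,0,0],"twist":[0,0,0],"grip":-0.2},{"translation":[0,0,0],"twist":[0,0,0],"grip":-0.2},{"translation":[0,0,0],"twist":[0,0,0],"grip":-0.2}]' 25
python3 -c "
from h import *
plan((.517,.122,.087),60)"
```

```text
t: 19.2
tool_pos: [0.5186, 0.1222, 0.0877]
orientation: [-0.814, 3.029, -0.003]
force: [1.4, -0.3, 1.2]
opening: 0.0521
t 19.20 pos [0.5186 0.1222 0.0877] yaw 120.1 q6 -1.96 F [ 1.4 -0.3  1.2] Tq [-0.07 -0.1  -0.19] open 0.0521
 shift [1.5 0.7 0.7] turn [-1.000e-03  6.000e-03  1.049e+00]
```

The stop is felt: Tz was −0.10 at yaw 117.9° and −0.19 at 120.1°, so the touch is at ≈115°. I ease back to it and start a small lift.

```bash
python3 -m pendant '[{"translation":[0,0,0],"twist":[0,0,0.025],"grip":-0.2},{"translation":[0,0,0],"twist":[0,0,0.025],"grip":-0.2},{"translation":[0,0,0],"twist":[0,0,0.025],"grip":-0.2},{"translation":[0,0,0],"twist":[0,0,0],"grip":-0.2},{"translation":[0,0,0],"twist":[0,0,0],"grip":-0.2},{"translation":[0,0,0],"twist":[0,0,0],"grip":-0.2},{"translation":[0,0,-1],"twist":[0,0,0],"grip":-0.2},{"translation":[0,0,-1],"twist":[0,0,0],"grip":-0.2},{"translation":[0,0,0],"twist":[0,0,0],"grip":-0.2},{"translation":[0,0,0],"twist":[0,0,0],"grip":-0.2}]' 35
python3 -c "
from h import *
plan((.517,.122,.087),60)"
```

```text
t: 20.2
tool_pos: [0.5179, 0.1221, 0.089]
orientation: [-0.69, 3.061, -0.003]
force: [0.6, -1.0, -0.0]
opening: 0.052
t 20.20 pos [0.5179 0.1221 0.089 ] yaw 115.4 q6 -1.88 F [ 0.6 -1.  -0. ] Tq [-0.07 -0.2  -0.07] open 0.0520
 shift [0.9 0.3 2. ] turn [-0.001  0.004  0.967]
```

```bash
python3 -m pendant '[{"translation":[0,0,-1],"twist":[0,0,0],"grip":-0.2},{"translation":[0,0,-1],"twist":[0,0,0],"grip":-0.2},{"translation":[0,0,-1],"twist":[0,0,0],"grip":-0.2},{"translation":[0,0,-1],"twist":[0,0,0],"grip":-0.2},{"translation":[0,0,0],"twist":[0,0,0],"grip":-0.2},{"translation":[0,0,0],"twist":[0,0,0],"grip":-0.2},{"translation":[0,0,0],"twist":[0,0,0],"grip":-0.2},{"translation":[0,0,0],"twist":[0,0,0],"grip":-0.2},{"translation":[0,0,0],"twist":[0,0,0],"grip":-0.2},{"translation":[0,0,0],"twist":[0,0,0],"grip":-0.2}]' 35
python3 -c "
from h import *
plan((.518,.122,.15),115)"
```

```text
t: 21.2
tool_pos: [0.5169, 0.1223, 0.0928]
orientation: [-0.691, 3.063, -0.002]
force: [-0.4, -0.4, -0.8]
opening: 0.0521
t 21.20 pos [0.5169 0.1223 0.0928] yaw 115.4 q6 -1.88 F [-0.4 -0.4 -0.8] Tq [ 0.02  0.03 -0.04] open 0.0521
 shift [ -0.9  -0.9 -57.2] turn [-0.001  0.001  0.008]
```

It's free (only the cap's own weight shows), so I lift straight up.

```bash
python3 -m pendant '[{"translation":[0,0,-5],"twist":[0,0,0],"grip":-0.2},{"translation":[0,0,-5],"twist":[0,0,0],"grip":-0.2},{"translation":[0,0,-6],"twist":[0,0,0],"grip":-0.2},{"translation":[0,0,-6],"twist":[0,0,0],"grip":-0.2},{"translation":[0,0,-6],"twist":[0,0,0],"grip":-0.2},{"translation":[0,0,-7],"twist":[0,0,0],"grip":-0.2},{"translation":[0,0,-7],"twist":[0,0,0],"grip":-0.2},{"translation":[0,0,-7],"twist":[0,0,0],"grip":-0.2},{"translation":[0,0,-7],"twist":[0,0,0],"grip":-0.2},{"translation":[0,0,-7],"twist":[0,0,0],"grip":-0.2}]' 35
python3 - <<'E'
from h import *
plan((.5725,-.2113,.16),87.5)
a,_,_=shot('scene','s1.png'); b,_,_=shot('top','t1.png')
cv2.imwrite('pics/c1.png',np.hstack([cv2.resize(a[110:310,150:400],None,fx=1.6,fy=1.6),cv2.resize(b[130:330,180:400],None,fx=1.6,fy=1.6)])[:,:,::-1])
E
```

```text
t: 22.2
tool_pos: [0.5168, 0.1224, 0.1614]
orientation: [-0.691, 3.063, -0.002]
force: [0.7, 0.3, -0.9]
opening: 0.052
t 22.20 pos [0.5168 0.1224 0.1614] yaw 115.4 q6 -1.88 F [ 0.7  0.3 -0.9] Tq [ 0.06 -0.02 -0.02] open 0.0520
 shift [  93.  -325.3    1.8] turn [-0.001  0.002  0.488]
```

View pics/c1.png

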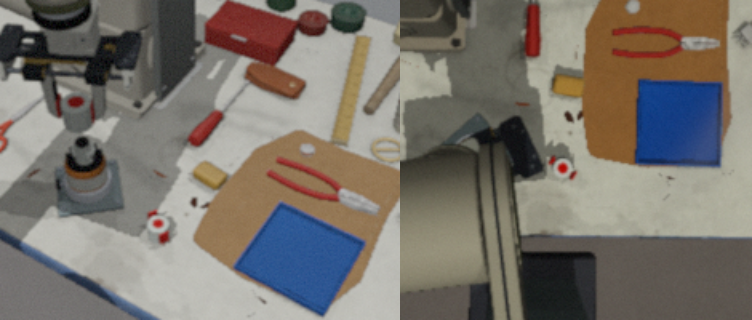

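The left panel shows the cap held between the fingers and the jar open below it. The decoy is untouched at (158,228), and the tray lies at (305,258). Now I rotate and head to the tray.

```bash
python3 -m pendant '[{"translation":[0,0,0],"twist":[0,0,0.06],"grip":-0.2},{"translation":[0,0,0],"twist":[0,0,0.11],"grip":-0.2},{"translation":[0,0,0],"twist":[0,0,0.12],"grip":-0.2},{"translation":[0,0,0],"twist":[0,0,0.11],"grip":-0.2},{"translation":[0,0,0],"twist":[0,0,0.06],"grip":-0.2},{"translation":[-3,-15,0],"twist":[0,0,0],"grip":-0.2},{"translation":[-6,-30,0],"twist":[0,0,0],"grip":-0.2},{"translation":[-8,-38,0],"twist":[0,0,0],"grip":-0.2},{"translation":[-8,-38,0],"twist":[0,0,0],"grip":-0.2},{"translation":[-6,-30,0],"twist":[0,0,0],"grip":-0.2}]' 35
python3 -c "
from h import *
plan((.5725,-.2113,.10),87.5)"
```

```text
t: 23.3
tool_pos: [0.5428, -0.0334, 0.16]
orientation: [0.032, 3.141, -0.001]
force: [-0.2, 0.6, -1.5]
opening: 0.0517
t 23.30 pos [ 0.5428 -0.0334  0.16  ] yaw 88.8 q6 -1.71 F [-0.2  0.6 -1.5] Tq [ 0.06  0.03 -0.03] open 0.0517
 shift [ -33.2 -177.3   60.1] turn [-0.001  0.001  0.023]
```

```bash
python3 -m pendant '[{"translation":[-5,-28,0],"twist":[0,0,0],"grip":-0.2},{"translation":[-7,-35,0],"twist":[0,0,0],"grip":-0.2},{"translation":[-7,-35,0],"twist":[0,0,0],"grip":-0.2},{"translation":[-6,-32,0],"twist":[0,0,0.02],"grip":-0.2},{"translation":[-4,-22,0],"twist":[0,0,0],"grip":-0.2},{"translation":[-2,-12,10],"twist":[0,0,0],"grip":-0.2},{"translation":[0,0,15],"twist":[0,0,0],"grip":-0.2},{"translation":[0,0,15],"twist":[0,0,0],"grip":-0.2},{"translation":[0,0,10],"twist":[0,0,0],"grip":-0.2},{"translation":[0,0,0],"twist":[0,0,0],"grip":-0.2}]' 35
python3 - <<'E'
from h import *
plan((.5725,-.2113,.02),87.5)
a,_,k=shot('wrist','w2.png'); b,_,_=shot('scene','s2.png')
cv2.imwrite('pics/c2.png',np.hstack([a[60:384],cv2.resize(b[150:300,250:400],(324,324))])[:,:,::-1][:,:800])
E
```

```text
t: 24.3
tool_pos: [0.5659, -0.2127, 0.1014]
orientation: [-0.053, -3.136, -0.0]
force: [-0.4, 0.1, -0.7]
opening: 0.0519
t 24.30 pos [ 0.5659 -0.2127  0.1014] yaw 88.1 q6 -1.98 F [-0.4  0.1 -0.7] Tq [0.   0.01 0.02] open 0.0519
 shift [-7.   1.6 81.4] turn [-0.    -0.005  0.01 ]
```

View pics/c2.png

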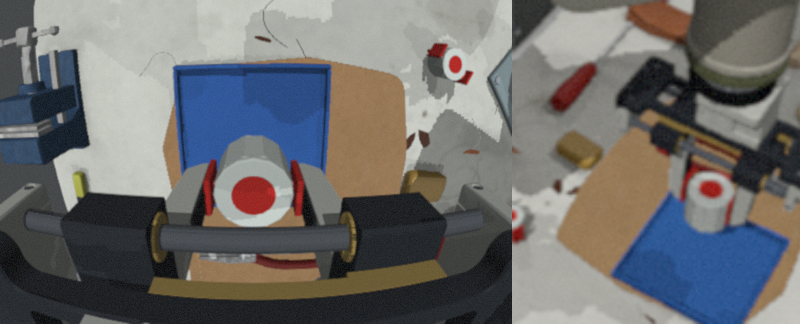

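The cap is held level above the tray, whose rim in the wrist view spans px 178–330 with the cap at ≈(255,185). I lower it.

```bash
python3 -m pendant '[{"translation":[-4,1,10],"twist":[0,0,0],"grip":-0.2},{"translation":[-3,0,10],"twist":[0,0,0],"grip":-0.2},{"translation":[0,0,12],"twist":[0,0,0],"grip":-0.2},{"translation":[0,0,12],"twist":[0,0,0],"grip":-0.2},{"translation":[0,0,10],"twist":[0,0,0],"grip":-0.2},{"translation":[0,0,6],"twist":[0,0,0],"grip":-0.2},{"translation":[0,0,3],"twist":[0,0,0],"grip":-0.2},{"translation":[0,0,0],"twist":[0,0,0],"grip":-0.2},{"translation":[0,0,0],"twist":[0,0,0],"grip":-0.2},{"translation":[0,0,0],"twist":[0,0,0],"grip":-0.2}]' 35
python3 -c "
from h import *
plan((.5725,-.2113,.0185),87.5)"
```

```text
t: 25.4
tool_pos: [0.5758, -0.2115, 0.0365]
orientation: [-0.05, -3.14, 0.003]
force: [-0.1, 1.0, -1.5]
opening: 0.0516
t 25.40 pos [ 0.5758 -0.2115  0.0365] yaw 88.2 q6 -1.97 F [-0.1  1.  -1.5] Tq [0.06 0.02 0.03] open 0.0516
 shift [ 3.3  0.1 18. ] turn [-0.002 -0.001  0.012]
```

```bash
python3 -m pendant '[{"translation":[0,0,4],"twist":[0,0,0],"grip":-0.2},{"translation":[0,0,4],"twist":[0,0,0],"grip":-0.2},{"translation":[0,0,3],"twist":[0,0,0],"grip":-0.2},{"translation":[0,0,2],"twist":[0,0,0],"grip":-0.2},{"translation":[0,0,1],"twist":[0,0,0],"grip":-0.2},{"translation":[0,0,0],"twist":[0,0,0],"grip":-0.2},{"translation":[0,0,0],"twist":[0,0,0],"grip":-0.2},{"translation":[0,0,0],"twist":[0,0,0],"grip":-0.2},{"translation":[0,0,0],"twist":[0,0,0],"grip":-0.2},{"translation":[0,0,0],"twist":[0,0,0],"grip":-0.2}]' 35
python3 -c "
from h import *
plan((.5725,-.2113,.0185),87.5)"
```

```text
t: 26.4
tool_pos: [0.5769, -0.212, 0.0228]
orientation: [0.05, 3.14, -0.005]
force: [-0.4, 0.1, -1.3]
opening: 0.052
t 26.40 pos [ 0.5769 -0.212   0.0228] yaw 88.2 q6 -1.97 F [-0.4  0.1 -1.3] Tq [ 0.04 -0.02 -0.02] open 0.0520
 shift [4.4 0.6 4.3] turn [-0.003  0.002  0.012]
```

```bash
python3 -m pendant '[{"translation":[0,0,1],"twist":[0,0,0],"grip":-0.2},{"translation":[0,0,1],"twist":[0,0,0],"grip":-0.2},{"translation":[0,0,1],"twist":[0,0,0],"grip":-0.2},{"translation":[0,0,0.5],"twist":[0,0,0],"grip":-0.2},{"translation":[0,0,0],"twist":[0,0,0],"grip":-0.2},{"translation":[0,0,0],"twist":[0,0,0],"grip":-0.2},{"translation":[0,0,0],"twist":[0,0,0],"grip":-0.2},{"translation":[0,0,0],"twist":[0,0,0],"grip":-0.2},{"translation":[0,0,0],"twist":[0,0,0],"grip":-0.2},{"translation":[0,0,0],"twist":[0,0,0],"grip":-0.2}]' 35
python3 -c "
from h import *
plan((.5725,-.2113,.0185),87.5)"
```

```text
t: 27.4
tool_pos: [0.577, -0.2121, 0.0192]
orientation: [0.05, 3.139, -0.005]
force: [0.7, 0.7, -0.9]
opening: 0.0518
t 27.40 pos [ 0.577  -0.2121  0.0192] yaw 88.2 q6 -1.97 F [ 0.7  0.7 -0.9] Tq [-0.01 -0.04 -0.06] open 0.0518
 shift [4.5 0.7 0.7] turn [-0.003  0.002  0.012]
```

```bash
python3 -m pendant '[{"translation":[0,0,0.5],"twist":[0,0,0],"grip":-0.2},{"translation":[0,0,0.5],"twist":[0,0,0],"grip":-0.2},{"translation":[0,0,0.5],"twist":[0,0,0],"grip":-0.2},{"translation":[0,0,0],"twist":[0,0,0],"grip":-0.2},{"translation":[0,0,0],"twist":[0,0,0],"grip":-0.2},{"translation":[0,0,0],"twist":[0,0,0],"grip":-0.2},{"translation":[0,0,0],"twist":[0,0,0],"grip":-0.2},{"translation":[0,0,0],"twist":[0,0,0],"grip":-0.2},{"translation":[0,0,0],"twist":[0,0,0],"grip":-0.2},{"translation":[0,0,0],"twist":[0,0,0],"grip":-0.2}]' 35
python3 -c "
from h import *
plan((.5725,-.2113,.0185),87.5)"
```

```text
t: 28.4
tool_pos: [0.5774, -0.2123, 0.0187]
orientation: [0.05, 3.139, -0.005]
force: [-1.3, -0.5, 1.3]
opening: 0.052
t 28.40 pos [ 0.5774 -0.2123  0.0187] yaw 88.2 q6 -1.97 F [-1.3 -0.5  1.3] Tq [ 0.11  0.14 -0.03] open 0.0520
 shift [5.  0.9 0.2] turn [-0.003  0.003  0.012]
```

The cap is on the floor (Fz went from −1 to +1.3 N). I release gradually.

```bash
python3 -m pendant '[{"translation":[0,0,0.3],"twist":[0,0,0],"grip":-0.2},{"translation":[0,0,0],"twist":[0,0,0],"grip":0.14},{"translation":[0,0,0],"twist":[0,0,0],"grip":0.2},{"translation":[0,0,0],"twist":[0,0,0],"grip":0.26},{"translation":[0,0,0],"twist":[0,0,0],"grip":0.32},{"translation":[0,0,0],"twist":[0,0,0],"grip":0.38},{"translation":[0,0,0],"twist":[0,0,0],"grip":0.5},{"translation":[0,0,0],"twist":[0,0,0],"grip":0.65},{"translation":[0,0,0],"twist":[0,0,0],"grip":0.75},{"translation":[0,0,0],"twist":[0,0,0],"grip":0.75}]' 35
python3 -c "
from h import *
plan((.5725,-.2113,.0185),87.5)"
```

```text
t: 29.4
tool_pos: [0.5775, -0.2123, 0.018]
orientation: [0.05, 3.138, -0.006]
force: [-0.4, -0.2, -0.8]
opening: 0.081
t 29.40 pos [ 0.5775 -0.2123  0.018 ] yaw 88.2 q6 -1.97 F [-0.4 -0.2 -0.8] Tq [ 0.04 -0.04 -0.04] open 0.0810
 shift [ 5.   0.9 -0.6] turn [-0.003  0.003  0.012]
```

```bash
python3 -m pendant '[{"translation":[0,0,-5],"twist":[0,0,0],"grip":0.75},{"translation":[0,0,-10],"twist":[0,0,0],"grip":0.75},{"translation":[0,0,-15],"twist":[0,0,0],"grip":0.75},{"translation":[0,0,-20],"twist":[0,0,0],"grip":0.75},{"translation":[0,0,-20],"twist":[0,0,0],"grip":0.75},{"translation":[0,0,-20],"twist":[0,0,0],"grip":0.75},{"translation":[0,0,-20],"twist":[0,0,0],"grip":0.75},{"translation":[0,0,-15],"twist":[0,0,0],"grip":0.75},{"translation":[0,0,0],"twist":[0,0,0],"grip":0.75},{"translation":[0,0,0],"twist":[0,0,0],"grip":0.75}]'
python3 - <<'E'
from h import *
plan((.5725,-.2113,.0185),87.5)
a,_,k=shot('wrist','w3.png'); b,_,_=shot('scene','s3.png')
cv2.imwrite('pics/c3.png',np.hstack([a[:,100:450],cv2.resize(b[110:310,170:400],(442,384))])[:,:,::-1][:,:800])
E
```

```text
t: 30.4
tool_pos: [0.5787, -0.2125, 0.1581]
orientation: [0.05, 3.132, -0.01]
force: [-0.0, 0.7, -0.2]
opening: 0.0814
t 30.40 pos [ 0.5787 -0.2125  0.1581] yaw 88.2 q6 -1.97 F [-0.   0.7 -0.2] Tq [ 0.05  0.05 -0.01] open 0.0814
 shift [  7.5   1.9 139.5] turn [-0.006  0.01   0.012]
```

View pics/c3.png

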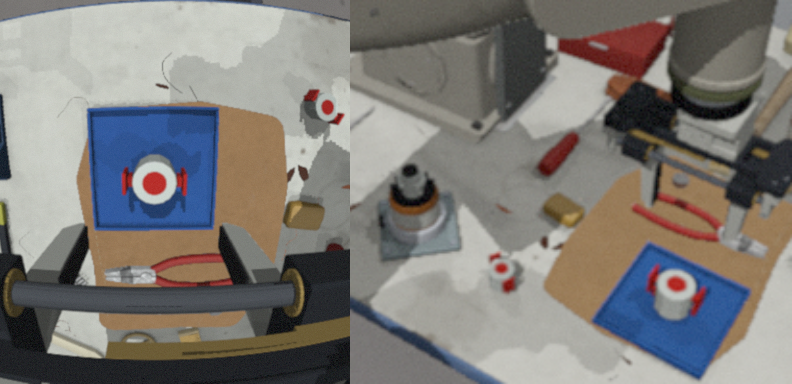

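The cap stands upright in the tray, at crop px (155,180) in the wrist view and (677,292) in the scene view. The gripper is clear and the bystanders are undisturbed, so I hand in.

```bash
python3 -c "
from plant import robot
print(robot.close_job())"
```

```text
the job is handed in; nothing more can be done
None
```

The amber jar is open. The larger cap, from the jar in the holder, stands top up and flat on the blue tray's floor, and I handed the job in at about 30 s of the 70 s.

- **Turning:** I squeezed both tabs fully in (opening about 52 mm) and turned the cap counter-clockwise. I felt the stop about 70° from the start, where the torque rose to 0.19 N m. I pushed about 5° past first touch, then eased back to it before lifting.
- **Lifting and placing:** The lift showed only the cap's own weight, about 1 N. It touched the tray floor with about 2 N, and I opened the fingers gradually.
- **Last checks:** The wrist and scene pictures show the cap upright near the middle of the tray, about 5 mm off centre by the arm's position. The gripper was clear, with no force on it beyond sensor noise. The wax block, pliers and small cap look unmoved. The scissors and most of the screwdriver were out of view in the last picture, but the arm never went near either. No check failed.
- **Disagreement:** The cameras disagreed by about 3 mm on the cap's position, and the grip showed only about 1 N of side force.

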